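# Take the teapot off its warmer and open it for refilling

### The arm

A 6-joint arm with a two-finger parallel gripper is mounted at the origin on the work surface. World frame = base frame: x ahead of the robot, y to its left, z up, the work surface at z = 0. Lengths are in m, angles in rad, forces in N, time in s.
With the tool pointing down it reaches from about 0.25 to 0.725 m from the base axis. Payload 9.7 kg.
Tool frame: the origin (TCP) lies midway between the tips of the shut fingers; the grasp point (between the pads) lies 19 mm behind it; z points along the fingers, y is the line along which they close (so a half turn about z gives the same grasp; the last joint's range is limited). The gripper opens to 85 mm and grips with 20 to 120 N. Pads are 22 mm wide; open, the fingers measure 114 mm over their backs; the gripper's body (76 mm by 85 mm) begins 54 mm behind the grasp point. The pads swing forward as they close: fully open they stand 13 mm farther back than shut.
Start: joints at [1.184, 0.087, 0.176, 1.66, 0, 1.571], TCP at [0.207, 0.509, 0.231] pointing down, gripper open.
Joint ranges: [-3.13, 3.13], [-0.85, 1.81], [-1.15, 1.24], [-2.2, 2.28], [-1.44, 1.52], [-3.14, 3.14]. Speed limits (rad/s): [2.22, 2.22, 2.57, 3.14, 3.14, 3.14].

### API

Orientations are given as a 3x3 rotation matrix whose columns are the frame's x, y, z axes.
In Python, from cell import manip gives the robot as it stands.
- The arm moves only by the tool send_path, called after ">>>" as name(argument=value, ...), one argument or row to a line, values as JSON. Schema: {"type":"object","properties":{"steps":{"type":"array","items":{"type":"array","items":{"type":"number"},"minItems":6,"maxItems":6},"minItems":1,"maxItems":5},"finger_gap":{"type":"number"},"force":{"type":"number"},"only":{"type":"string"},"quiet":{"type":"boolean"},"lines":{"type":"string"}},"required":["steps"],"additionalProperties":false}. steps is a list of rows, 1 to 5 of them, each of 6 numbers: dx, dy, dz in units of 20 mm, then a rotation vector rx, ry, rz in units of 0.25 rad; each row is the pose to reach, as a shift and turn from the pose commanded when the call began, along the tool's axes at that moment; what a row does not reach only later rows make up. A row lasts 1/10 s, in which the tool goes at most 0.05 m and 0.15 rad, less where a joint would pass 70% of its speed; a pose out of reach is approached as far as the arm can. finger_gap is the finger opening in m, set as the call begins (left out keeps the last). The fingers move at their own pace and stop on an object; force is the grip in N (left out, the last holds). Time passes only in rows, so rows that do not move let the fingers close. The tool returns the time, the measured TCP pose, the force, the opening and the grip force at its end. only (a regular expression) keeps the lines of the reply that match it, lines (a string "A,B") keeps lines A to B, and quiet returns only ok. Input that does not fit is refused with a message, and nothing moves.
- manip.read_state(): the state, without advancing time (a new reading comes with each control period).
- manip.snapshot(name): name is "scene" or "side" or "wrist"; returns a dict with "image" (480x640x3 uint8, red, green, blue), "K" (3x3 intrinsics, pixels), "position" and "orientation" of the camera in the world. Camera axes: x right, y up, looking along -z (the intrinsics and any distortion apply to the point x, -y, -z); pixel columns grow to the right and rows downward; lengths in m; the calibration is good to about 2 mm. A picture is of the moment at which its call begins. There is no depth.
- manip.finish_job(): hands the job in; it is judged then, once.
The state is a dict: "time": time; "joints": joint angles; "joint_velocities": joint speeds; "effort": joint torques, N m; "position": TCP position; "orientation": TCP orientation; "contact_force": force on the tool from outside, world axes, zero at the start; "torque": the same for the moment, N m; "grip_width": finger opening in m; "finger_force": force on a finger pad.
Only numpy, scipy, OpenCV 4.12 (cv2) and the standard library are available. Lean on these libraries where they do the work, as an engineer would, in place of code of your own. Each camera call takes 0.05 s, during which the arm holds its last target. There are 200 camera calls.

### The job

The tea needs topping up: lift the teapot by its handle off the black warmer, keeping it level, and set it down gently with its whole foot on the round cork mat. Then let go, fold the handle right down to either side so that it no longer stands over the lid, and take the lid off by its knob and lay it gently, knob up and flat, in the blue-green saucer. Leave the warmer, the saucer and the other things on the table where they are.

Things in the scene. Friction and masses are not known exactly. Their poses are not given: they have to be found in the camera images.
- teapot: Round mustard teapot; lid and handle included 0.55 to 0.85 kg. Origin: centre of its underside; z up, +x to the spout. Foot radius 45 mm, greatest radius 74 mm at 43 mm height, rim of the mouth 94 mm up (radius 43 mm), spout tip 122 mm out and 98 mm up. It starts on the warmer's bars, foot inside the warmer's rim, any way round, lid on, handle up.
- teapot_handle (a joint): Swing handle, hinged in two lugs on a line along the teapot's x axis, 86 mm above its origin. 0 = upright; -1.4 rad = stop, folded to the teapot's +y side; 1.4 = stop, folded to its -y side. The stiff hinge stays at whatever angle it is left; about 1 N at the wooden grip moves it. At the start within 0.15 rad of upright.
- handle_grip (a point): Middle of the handle's wooden grip, a round bar 16 mm thick, 80 mm long along this point's x (= the teapot's x); 104 mm from the hinge line along this point's z, so 190 mm above the teapot's origin when upright. Steel wire legs (6 mm) run from its ends down to the lugs, 68 mm either side of the teapot's axis.
- lid: Mustard lid with a wooden knob, about 0.11 kg. Origin: centre of the underside of its plug; z up. Plug radius 30 mm, 7 mm high, then a flange of radius 45 mm (7 to 10 mm up), domed to 18 mm. It lies loose on the teapot's rim, plug inside the mouth, its origin 87 mm above the teapot's: it lifts straight off.
- lid_knob (a point): Grip point on the lid's round wooden knob, 26 mm in diameter, that stands from 18 to 42 mm above the lid's origin; this point is on its axis, 34 mm above the lid's origin (121 mm above the teapot's origin while the lid is on).
- warmer: Black steel tea-light warmer standing loose on the table, 0.7 kg. Origin: centre of its underside. Round, radius 62 mm; the teapot stands on crossed bars 62 mm above the origin, inside a round rim of inner radius 56 mm that stands 6 mm higher than the bars.
- cork_mat: Round cork mat fixed on the table, radius 85 mm, 6 mm thick. Origin: centre of its underside, on the table (its top is 6 mm above).
- saucer: Blue-green round saucer, loose, 0.25 kg, radius 75 mm, rim 16 mm high. Origin: centre of its underside; the flat inner floor is 5 mm above the origin and about 45 mm in radius, then the rim slopes up.
- mug_grey: Sage-grey mug, bystander: radius 40 mm, 90 mm high, origin at the centre of its underside.
- mug_cream: Cream mug, bystander: radius 40 mm, 90 mm high, origin at the centre of its underside.
- milk_jug: Small white milk jug, bystander: radius 34 mm, 75 mm high, handle out to 56 mm; origin at the centre of its underside.
- sugar_pot: White lidded sugar pot, bystander: radius 38 mm, 64 mm high, origin at the centre of its underside.
- remote: Black remote control, bystander: 165 x 44 x 18 mm, origin at the centre of its underside, long side along its x.
- glasses_case: Plum spectacle case, bystander: 160 x 60 x 36 mm, origin at the centre of its underside, long side along its x.
- tea_caddy: Navy square tea caddy with a brass cap, bystander: 85 x 85 x 119 mm, origin at the centre of its underside.

How it is judged:
On the way, in this order (a step that is already met when the one before it is completed fails the run):
1. the teapot is held by its handle, clear above the warmer (z of teapot in the frame of warmer above 0.075 m and distance between the grasp point and handle_grip below 0.045 m and contact force between the fingers and teapot above 1 N), for 0.1 s.
2. the teapot stands upright with its whole foot on the cork mat and has been let go (horizontal distance between teapot and cork_mat below 0.04 m and z of teapot in the frame of cork_mat below 0.01 m and angle between teapot's own z axis and vertical below 0.06 rad and contact force between the fingers and teapot below 0.1 N), for 0.3 s.
3. the handle is folded down to one side, the teapot still on the mat with its lid on (horizontal distance between teapot and cork_mat below 0.04 m and z of teapot in the frame of cork_mat below 0.01 m and angle between teapot's own z axis and vertical below 0.06 rad and (value of joint teapot_handle above 1.2 rad or value of joint teapot_handle below -1.2 rad) and distance between lid and teapot below 0.1 m), for 0.2 s.
4. the lid is held by its knob, off the teapot (distance between lid and teapot above 0.11 m and distance between the grasp point and lid_knob below 0.045 m and contact force between the fingers and lid above 1 N), for 0.1 s.
At the end, for the whole second after the job is handed in: Teapot upright (0.06 rad) and at rest on the cork mat, axis within 40 mm of the mat's centre; handle folded beyond 1.2 rad to either side; lid at rest in the saucer, knob up, flat (0.2 rad), axis within 30 mm of the saucer's; all let go, warmer, saucer and other things within 30 mm of their starts (all of step 2 and (value of joint teapot_handle above 1.2 rad or value of joint teapot_handle below -1.2 rad) and horizontal distance between lid and saucer below 0.03 m and z of lid in the frame of saucer between 0 and 0.013 m and angle between lid's own z axis and vertical below 0.2 rad and linear speed of each of teapot, lid below 0.02 m/s and contact force between the fingers and lid below 0.1 N); the robot touches nothing.
It fails at once if the teapot is tipped more than 0.35 rad (20 degrees) (angle between teapot's own z axis and vertical above 0.35 rad).
It fails at once if the teapot is dropped or slammed onto the mat (horizontal distance between teapot and cork_mat below 0.1 m and z of teapot in the frame of cork_mat below 0.04 m and linear speed of teapot above 0.3 m/s).
It fails at once if the lid is dropped or slammed into the saucer (horizontal distance between lid and saucer below 0.06 m and z of lid in the frame of saucer below 0.04 m and linear speed of lid above 0.3 m/s).
It fails at once if the warmer or the saucer is shifted more than 30 mm (distance of any of warmer, saucer from where it was at the start of the episode above 0.03 m).
It fails at once if another thing on the table is shifted more than 30 mm (distance of any of mug_grey, mug_cream, milk_jug, sugar_pot, remote, glasses_case, tea_caddy from where it was at the start of the episode above 0.03 m).
It also fails if it takes over 72 s, if anything falls off the work surface, if the arm or the gripper's body presses on something with over 40 N, if the wrist force passes 120 N, or if a joint passes its speed limit or range.

## Working session

There is one attempt and no reset: what is moved stays moved. The work goes in short steps, Python scripts to look and compute and a tool call to move; the robot and the scene stay as the last step left them, time stands still between calls to the robot, and variables do not carry over. Pictures are saved under pics/ and viewed, at most 10 in all, crops included, and the job is handed in when it is done.

```bash
ls; mkdir -p pics; python3 - <<'E'
from cell import manip
import cv2,pickle
d={}
for n in("scene","side","wrist"):
    s=manip.snapshot(n);d[n]=s;cv2.imwrite(f"pics/{n}0.png",s["image"][:,:,::-1]);print(n,s["K"],s["position"],s["orientation"],[k for k in s])
pickle.dump(d,open("d0.pkl","wb"))
st=manip.read_state();print(st)
E
```

```text
cell.py
pics
scene [[462.10662282   0.         322.4195912 ]
 [  0.         462.10662282 238.63432999]
 [  0.           0.           1.        ]] [ 1.33810782 -0.08273865  1.20328696] [[ 9.26095464e-02 -7.72013251e-01  6.28823514e-01]
 [ 9.95702477e-01  7.19441476e-02 -5.83148032e-02]
 [-2.20370971e-04  6.31521639e-01  7.75358221e-01]] ['image', 'K', 'position', 'orientation']
side [[564.57205631   0.         313.99704784]
 [  0.         564.57205631 234.74450058]
 [  0.           0.           1.        ]] [-0.3287106  -0.96518504  0.9222636 ] [[ 0.74958678  0.33975241 -0.5680563 ]
 [-0.66184794  0.37335019 -0.65005149]
 [-0.00877263  0.86323689  0.5047228 ]] ['image', 'K', 'position', 'orientation']
wrist [[402.55615301   0.         321.48637325]
 [  0.         402.55615301 236.13271294]
 [  0.           0.           1.        ]] [0.14688886 0.53483004 0.37251906] [[ 3.77422105e-01 -8.94357027e-01 -2.40162577e-01]
 [ 9.26041216e-01  3.64640133e-01  9.73921945e-02]
 [ 4.69520453e-04 -2.59158412e-01  9.65834715e-01]] ['image', 'K', 'position', 'orientation']
{'time': 0.15, 'joints': array([ 1.18399605e+00,  8.73552820e-02,  1.75362564e-01,  1.65978967e+00,
       -1.59929187e-05,  1.57078848e+00]), 'joint_velocities': array([-8.67508383e-06, -1.34372600e-03,  3.57138349e-03,  1.57572896e-03,
       -7.81423737e-04,  1.64408045e-03]), 'effort': array([ 6.89465901e-05, -5.20763147e+01,  4.65043759e+01,  1.39349743e-02,
       -4.53546295e-05,  1.89403181e-05]), 'position': array([0.20742144, 0.50922321, 0.2307579 ]), 'orientation': array([[-9.26123787e-01,  3.77219570e-01, -3.57156140e-04],
       [ 3.77219739e-01,  9.26123331e-01, -9.19241286e-04],
       [-1.59851695e-05, -9.86057567e-04, -9.99999514e-01]]), 'contact_force': array([ 0.25311085, -0.49383617, -0.53654485]), 'torque': array([-0.0177491 ,  0.0200696 , -0.04405832]), 'finger_force': 0.0, 'grip_width': 0.08591435351509623}
```

View pics/scene0.png

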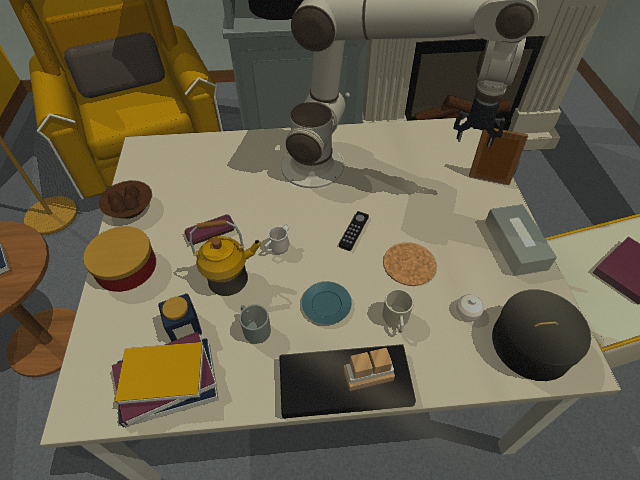

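View pics/side0.png

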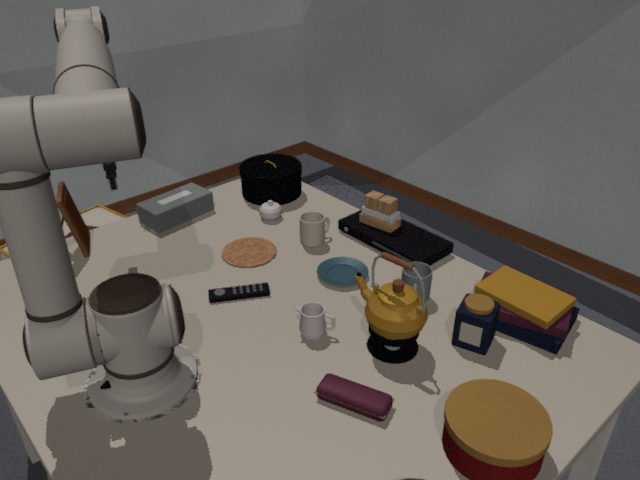

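The scene view shows the teapot near (220,260), its spout at (258,243), the grip at about (210,225), the mat at (410,263) and the saucer at (326,303). In the side view the grip is at about (403,261), the knob at (399,287), the mat at (250,252) and the saucer at (343,272).

```bash
cat > h.py <<'E'
import numpy as np,cv2,pickle
def ray(s,uv):
    K=s["K"];d=np.array([(uv[0]-K[0,2])/K[0,0],-(uv[1]-K[1,2])/K[1,1],-1.])
    d=s["orientation"]@d;return np.array(s["position"]),d/np.linalg.norm(d)
def plane(s,uv,z):
    o,d=ray(s,uv);return o+d*(z-o[2])/d[2]
def tri(obs):
    A=0;b=0;L=[]
    for s,uv in obs:
        o,d=ray(s,uv);P=np.eye(3)-np.outer(d,d);A=A+P;b=b+P@o;L.append((P,o))
    x=np.linalg.solve(A,b);return x,[float(np.linalg.norm(P@(x-o))) for P,o in L]
def proj(s,p):
    q=s["orientation"].T@(np.array(p)-s["position"]);K=s["K"]
    return np.array([K[0,2]+K[0,0]*q[0]/-q[2],K[1,2]-K[1,1]*q[1]/-q[2]])
def blobs(s,lo,hi,box,amin=15):
    u0,v0,u1,v1=box;hsv=cv2.cvtColor(s["image"],cv2.COLOR_RGB2HSV)[v0:v1,u0:u1]
    m=cv2.inRange(hsv,lo,hi);n,l,st,c=cv2.connectedComponentsWithStats(m)
    return sorted([(int(st[i,4]),c[i]+[u0,v0],st[i,:4]+[u0,v0,0,0]) for i in range(1,n) if st[i,4]>=amin],key=lambda t:-t[0]),m
def ellplane(s,lo,hi,box,z):
    b,m=blobs(s,lo,hi,box);cs,_=cv2.findContours(m,0,1);c=cv2.convexHull(max(cs,key=cv2.contourArea))[:,0]+np.array(box[:2])
    P=np.array([plane(s,p,z)[:2] for p in c.astype(float)],np.float32)
    (x,y),r=cv2.minEnclosingCircle(P);return x,y,r
E
python3 - <<'E'
from h import *
d=pickle.load(open("d0.pkl","rb"))
S,T=d["scene"],d["side"]
for s,p in((S,[(410,263),(326,303),(210,222),(216,243),(355,220)]),(T,[(250,252),(343,272),(403,261),(399,287),(240,293)])):
    print([cv2.cvtColor(s["image"],cv2.COLOR_RGB2HSV)[v,u].tolist() for u,v in p])
a=cv2.resize(S["image"][205:305,180:290],(385,350),interpolation=2)
b=cv2.resize(T["image"][240:365,340:450],(385,438),interpolation=2)
o=np.zeros((438,780,3),np.uint8);o[:350,:385]=a;o[:,390:775]=b;cv2.imwrite("pics/z1.png",o[:,:,::-1])
for s,bx in((S,(370,230,450,295)),(T,(210,230,290,275))):
    print("mat",ellplane(s,(5,80,90),(20,200,255),bx,.006))
for s,bx in((S,(295,275,360,330)),(T,(305,250,378,295))):
    print("saucer",ellplane(s,(88,80,30),(105,255,255),bx,.016))
for s,bx in((S,(185,205,250,260)),(T,(370,245,440,300))):
    for lo in((3,100,60),):
        print([(a,c.round(1),t) for a,c,t in blobs(s,lo,(14,220,255),bx)[0]])
E
```

```text
[[16, 149, 152], [91, 86, 83], [15, 166, 115], [14, 166, 120], [130, 40, 19]]
[[13, 114, 143], [98, 87, 85], [13, 142, 111], [12, 144, 69], [30, 6, 42]]
mat (0.49239498376846313, 0.2760986387729645, 0.08629213273525238)
mat (0.4883166253566742, 0.27318763732910156, 0.08746154606342316)
saucer (0.6183544397354126, -0.004796831402927637, 0.07287799566984177)
saucer (0.6169579029083252, -0.004772345069795847, 0.07103507220745087)
[(91, array([210.6, 223.3]), array([197, 219,  30,  10])), (50, array([216.1, 242. ]), array([212, 238,   9,  10]))]
[(222, array([396.9, 260.4]), array([381, 252,  33,  19])), (114, array([398.2, 285.2]), array([393, 279,  11,  14]))]
```

View pics/z1.png

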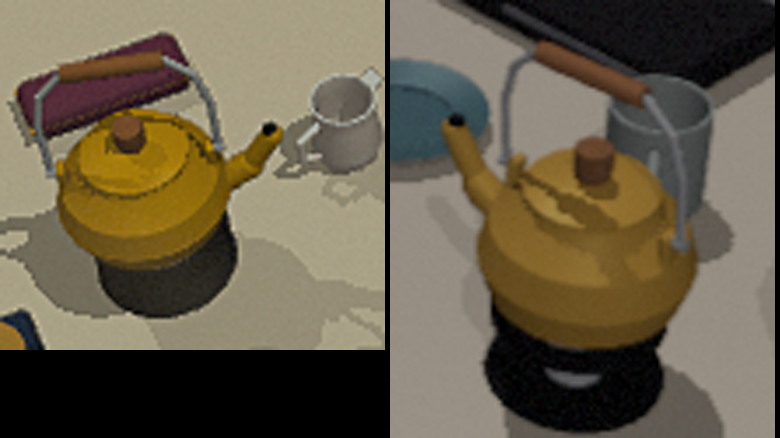

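The enlarged crops show the grip ends in the scene view at (196.6,226.1) and (226.6,222.7), with the spout end on the right. In the side view they are at (382.3,254.3) and (413.7,268), with the spout end on the left. The handle is upright and the knob shows well in both.

```bash
python3 - <<'E'
from h import *
d=pickle.load(open("d0.pkl","rb"))
S,T=d["scene"],d["side"]
e1,r1=tri([(S,(226.6,222.7)),(T,(382.3,254.3))]);e2,r2=tri([(S,(196.6,226.1)),(T,(413.7,268))])
g,r=tri([(S,(211.2,223.8)),(T,(397.3,260.8))]);k,rk=tri([(S,(216.2,242.2)),(T,(398.5,285.5))])
sp,rs=tri([(S,(180+270/3.5,205+130/3.5)),(T,(340+66/3.5,240+120/3.5))])
for n,x,q in(("e1",e1,r1),("e2",e2,r2),("g",g,r),("knob",k,rk),("spout",sp,rs)):print(n,x.round(4),np.round(q,4))
print(np.linalg.norm(e1-e2),np.linalg.norm(sp[:2]-k[:2]),np.degrees(np.arctan2(*(e1-e2)[[1,0]])),np.degrees(np.arctan2(*(sp-k)[[1,0]])))
# lid knob top centre etc, bystanders approx
for n,p in(("mug_grey",(255,325)),("mug_cream",(398,310)),("jug",(278,240)),("case",(210,230)),("caddy",(180,315)),("remote",(354,230))):print(n,plane(S,p,.05).round(3))
E
```

```text
e1 [ 0.4838 -0.2665  0.2496] [0.0007 0.0007]
e2 [ 0.4909 -0.3483  0.251 ] [0.0009 0.0009]
g [ 0.4859 -0.3081  0.2516] [0.0004 0.0004]
knob [ 0.4954 -0.3076  0.1818] [0.001 0.001]
spout [ 0.4863 -0.1939  0.1584] [0.0001 0.0001]
0.0820940716580809 0.1141173805673955 94.98654086364638 94.54624507834133
mug_grey [ 0.695 -0.212  0.05 ]
mug_cream [0.685 0.195 0.05 ]
jug [ 0.395 -0.139  0.05 ]
case [ 0.332 -0.359  0.05 ]
caddy [ 0.644 -0.424  0.05 ]
remote [0.376 0.11  0.05 ]
```

Heights agree with the text: grip 0.251 against 0.252, knob 0.182 against 0.183. The two grip ends lie 82 mm apart, where the text gives 80 mm. I'll raise the tool and move over the grip.

Careful with the scale: shifts go in units of 20 mm and turns go in units of 0.25 rad. That gives: -0.1 m is -5, -0.05 m is -2.5.

```bash
cat > go.py <<'E'
import sys,numpy as np
from cell import manip
from scipy.spatial.transform import Rotation as Ro
x,y,z,a=map(float,sys.argv[1:5]);s=manip.read_state();R=np.array(s["orientation"]);a=np.radians(a)
yv=np.array([np.cos(a),np.sin(a),0]);zv=np.array([0,0,-1.]);G=np.column_stack([np.cross(yv,zv),yv,zv])
print("shift",(R.T@(np.array([x,y,z])-s["position"])).round(4),"rot",Ro.from_matrix(R.T@G).as_rotvec().round(3),"F",np.round(s["contact_force"],1),"t",s["time"])
E
```

>>> send_path(
  steps=[
    [0, 0, -2.5, 0, 0, 0],
    [0, 0, -5, 0, 0, 0],
  ],
  finger_gap=0.085,
)

```text
time: 0.35
position: [0.207, 0.5083, 0.3304]
orientation: [[-0.926, 0.377, -0.002], [0.377, 0.926, -0.005], [0.0, -0.005, -1.0]]
contact_force: [0.4, 1.5, 1.7]
grip_width: 0.0849
finger_force: 0.0
```

```bash
python3 go.py .486 -.308 .335 5
```

```text
shift [-0.5663 -0.6507 -0.0014] rot [-0.004  0.003  1.097] F [0.4 1.5 1.7] t 0.35
```
Rot limit .15/row; tool frame at begin fixed per call. So translations in same direction if rotating... recompute each call.

Converted, -0.19 m is -9.5, -0.165 m is -8.25, 0.15 rad is 0.6.

>>> send_path(
  steps=[
    [-1.65, -1.9, 0, 0, 0, 0.6],
    [-3.3, -3.8, 0, 0, 0, 1.2],
    [-4.95, -5.7, 0, 0, 0, 1.8],
    [-6.6, -7.6, 0, 0, 0, 2.4],
    [-8.25, -9.5, 0, 0, 0, 3],
  ],
)

```text
time: 0.85
position: [0.2881, 0.2709, 0.3311]
orientation: [[-0.416, 0.91, 0.0], [0.91, 0.416, -0.0], [-0.0, 0.0, -1.0]]
contact_force: [1.2, -0.1, -0.0]
grip_width: 0.0848
finger_force: 0.0
```

```bash
python3 go.py .486 -.308 .335 5
```

```text
shift [-0.6088 -0.0606 -0.0039] rot [0.    0.    0.341] F [ 1.2 -0.1 -0. ] t 0.85
```

Converted, -0.25 m is -12.5, -0.2 m is -10, 0.34 rad is 1.36.

>>> send_path(
  steps=[
    [-2.5, -0.25, 0, 0, 0, 0.44],
    [-5, -0.5, 0, 0, 0, 0.88],
    [-7.5, -0.75, 0, 0, 0, 1.36],
    [-10, -1, 0, 0, 0, 1.36],
    [-12.5, -1.25, 0, 0, 0, 1.36],
  ],
)

```text
time: 1.35
position: [0.3701, 0.0345, 0.3314]
orientation: [[-0.094, 0.996, 0.001], [0.996, 0.094, 0.0], [0.0, 0.001, -1.0]]
contact_force: [2.2, 0.2, 0.6]
grip_width: 0.0845
finger_force: 0.0
```

```bash
python3 go.py .486 -.308 .335 5
```

```text
shift [-0.3519  0.0833 -0.0036] rot [ 0.001 -0.     0.007] F [2.2 0.2 0.6] t 1.35
```

Converted, -0.225 m is -11.25, -0.18 m is -9.

>>> send_path(
  steps=[
    [-2.25, 0.55, 0, 0, 0, 0],
    [-4.5, 1.1, 0, 0, 0, 0],
    [-6.75, 1.65, 0, 0, 0, 0],
    [-9, 2.2, 0, 0, 0, 0],
    [-11.25, 2.75, 0, 0, 0, 0],
  ],
)

```text
time: 1.85
position: [0.4461, -0.1844, 0.3312]
orientation: [[-0.093, 0.996, 0.0], [0.996, 0.093, 0.0], [0.0, 0.0, -1.0]]
contact_force: [1.2, 0.6, 0.2]
grip_width: 0.0848
finger_force: 0.0
```

>>> send_path(
  steps=[
    [-2.25, 0.55, 0, 0, 0, 0],
    [-4.25, 1, 0, 0, 0, 0],
    [-5.75, 1.3, -0.15, 0, 0, 0],
    [-6.25, 1.4, -0.15, 0, 0, 0],
    [-6.25, 1.4, -0.15, 0, 0, 0],
  ],
)

```text
time: 2.35
position: [0.4857, -0.305, 0.3332]
orientation: [[-0.092, 0.996, -0.002], [0.996, 0.092, 0.001], [0.001, -0.001, -1.0]]
contact_force: [-0.1, -0.8, 0.2]
grip_width: 0.085
finger_force: 0.0
```

```bash
python3 go.py .486 -.308 .335 5
python3 - <<'E'
from h import *
from cell import manip
W=manip.snapshot("wrist");pickle.dump(W,open("w1.pkl","wb"));cv2.imwrite("pics/w1.png",W["image"][:,:,::-1])
print(proj(W,(.486,-.308,.2516)),proj(W,(.4954,-.3076,.183)))
E
```

```text
shift [-0.003   0.     -0.0018] rot [-0.001 -0.001  0.005] F [-0.1 -0.8  0.2] t 2.35
[321.3103308  252.36557573] [333.95432957 225.80164987]
```

View pics/w1.png

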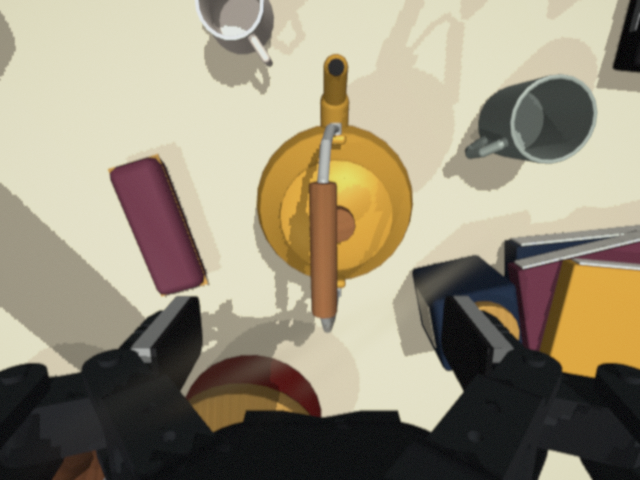

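The wrist view shows the grip centred near (323,250), where I predicted (321,252), and the fingers straddle it. I'll descend and grasp.

Converted, 0.101 m is 5.05, -0.003 m is -0.15.

>>> send_path(
  steps=[
    [-0.15, 0, 2, 0, 0, 0],
    [-0.15, 0, 3.75, 0, 0, 0],
    [-0.15, 0, 4.75, 0, 0, 0],
    [-0.15, 0, 5.05, 0, 0, 0],
    [-0.15, 0, 5.05, 0, 0, 0],
  ],
)

```text
time: 2.9
position: [0.4856, -0.3058, 0.2337]
orientation: [[-0.095, 0.995, -0.0], [0.995, 0.095, 0.0], [0.0, -0.0, -1.0]]
contact_force: [-0.1, 0.5, 0.8]
grip_width: 0.0848
finger_force: 0.0
```

>>> send_path(
  steps=[
    [0, 0, 0, 0, 0, 0],
    [0, 0, 0, 0, 0, 0],
    [0, 0, 0, 0, 0, 0],
    [0, 0, 0, 0, 0, 0],
    [0, 0, 0, 0, 0, 0],
  ],
  finger_gap=0,
  force=80,
)

```text
time: 3.4
position: [0.486, -0.3072, 0.2337]
orientation: [[-0.094, 0.996, 0.001], [0.996, 0.094, -0.0], [-0.0, 0.001, -1.0]]
contact_force: [-1.4, -0.1, 6.6]
grip_width: 0.0137
finger_force: 78.0
```

>>> send_path(
  steps=[
    [0, 0, 0, 0, 0, 0],
    [0, 0, 0, 0, 0, 0],
    [0, 0, 0, 0, 0, 0],
  ],
)

```text
time: 3.7
position: [0.486, -0.3072, 0.2338]
orientation: [[-0.094, 0.996, 0.001], [0.996, 0.094, -0.001], [-0.001, 0.001, -1.0]]
contact_force: [-0.0, -0.1, 5.9]
grip_width: 0.0137
finger_force: 78.0
```

Converted, -0.03 m is -1.5, -0.02 m is -1.

>>> send_path(
  steps=[
    [0, 0, -0.25, 0, 0, 0],
    [0, 0, -0.5, 0, 0, 0],
    [0, 0, -1, 0, 0, 0],
    [0, 0, -1.5, 0, 0, 0],
    [0, 0, -1.5, 0, 0, 0],
  ],
)

```text
time: 4.2
position: [0.4863, -0.3074, 0.2651]
orientation: [[-0.094, 0.996, 0.002], [0.996, 0.094, -0.001], [-0.001, 0.002, -1.0]]
contact_force: [-0.5, -0.3, -7.3]
grip_width: 0.0135
finger_force: 78.4
```

```bash
python3 - <<'E'
from h import *
from cell import manip
a=manip.snapshot("scene");b=manip.snapshot("side");pickle.dump((a,b),open("d1.pkl","wb"))
o=np.zeros((400,800,3),np.uint8);o[:,:400]=cv2.resize(a["image"][170:310,160:300],(400,400));o[:,400:]=cv2.resize(b["image"][200:370,320:490],(400,400));cv2.imwrite("pics/z2.png",o[:,:,::-1])
E
```

```text
(no output)
```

View pics/z2.png

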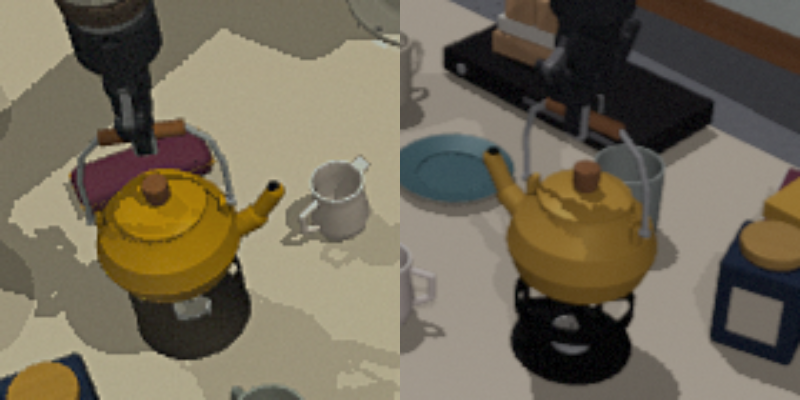

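The pot hangs level, clear of the warmer; the knob is at zoomed (155,190) in the scene crop and (587,175) in the side crop. I'll raise it and carry it over.

Converted, -0.06 m is -3, 0.004 m is 0.2.

>>> send_path(
  steps=[
    [0, 0, -0.75, 0, 0, 0],
    [0, 0, -1.75, 0, 0, 0],
    [0.25, 0, -2.5, 0, 0, 0],
    [1, 0.1, -3, 0, 0, 0],
    [2.25, 0.2, -3, 0, 0, 0],
  ],
  quiet=true,
)

```text
ok
```

>>> send_path(
  steps=[
    [1.75, 0.15, 0, 0, 0, 0],
    [3.5, 0.3, 0, 0, 0, 0],
    [5.25, 0.45, 0, 0, 0, 0],
    [7, 0.6, 0, 0, 0, 0],
    [8.75, 0.8, 0, 0, 0, 0],
  ],
  quiet=true,
)

```text
ok
```

>>> send_path(
  steps=[
    [1.75, 0.15, 0, 0, 0, 0],
    [3.5, 0.3, 0, 0, 0, 0],
    [5.25, 0.45, 0, 0, 0, 0],
    [7, 0.6, 0, 0, 0, 0],
    [8.75, 0.8, 0, 0, 0, 0],
  ],
)

```text
time: 5.8
position: [0.4837, 0.0916, 0.3231]
orientation: [[-0.094, 0.996, -0.0], [0.996, 0.094, 0.0], [0.0, -0.0, -1.0]]
contact_force: [1.0, 0.5, -7.0]
grip_width: 0.0135
finger_force: 78.9
```

```bash
python3 go.py .485 .275 .325 5
python3 - <<'E'
from h import *
a,b=pickle.load(open("d1.pkl","rb"))
ua=(160+155/400*140,170+190/400*140);ub=(320+587/400*170,200+176/400*170)
for s,u,n in((a,ua,"S"),(b,ub,"T")):
    x,y=map(int,u);print(n,u,[(q[0],q[1].round(1),q[2]) for q in blobs(s,(3,100,50),(14,220,255),(x-14,y-14,x+14,y+14))[0]])
print(tri([(a,ua),(b,ub)]))
E
```

```text
shift [ 0.1825  0.0186 -0.0019] rot [-0.    -0.     0.007] F [ 1.   0.5 -7. ] t 5.8
S (214.25, 236.5) [(59, array([214.1, 235.7]), array([210, 231,   9,  11]))]
T (569.475, 274.8) [(151, array([573.6, 263.3]), array([558, 260,  25,  11]))]
(array([ 0.61962961, -0.44319201,  0.28558402]), [0.1636592356815784, 0.16365923568157845])
```

Converted, 0.165 m is 8.25, 0.14 m is 7.

>>> send_path(
  steps=[
    [1.75, 0.15, 0, 0, 0, 0],
    [3.5, 0.35, 0, 0, 0, 0],
    [5.25, 0.55, 0, 0, 0, 0],
    [7, 0.7, 0, 0, 0, 0],
    [8.25, 0.85, 0, 0, 0, 0],
  ],
  quiet=true,
)

```text
ok
```

>>> send_path(
  steps=[
    [0.5, 0, 0, 0, 0, 0],
    [0.85, 0.05, 0, 0, 0, 0],
    [0.85, 0.05, 0, 0, 0, 0],
    [0.85, 0.05, 0, 0, 0, 0],
    [0.85, 0.05, 0, 0, 0, 0],
  ],
)

```text
time: 6.8
position: [0.4856, 0.2715, 0.3235]
orientation: [[-0.093, 0.996, 0.0], [0.996, 0.093, -0.0], [-0.0, 0.0, -1.0]]
contact_force: [-0.4, 0.0, -6.5]
grip_width: 0.0133
finger_force: 78.9
```

```bash
python3 - <<'E'
from h import *
from cell import manip
a,b=pickle.load(open("d1.pkl","rb"))
print(tri([(a,(214.2,236)),(b,(399.5,274.8))]), "TCP .4863 -.3074 .2651")
a=manip.snapshot("scene");b=manip.snapshot("side");pickle.dump((a,b),open("d2.pkl","wb"))
p=manip.read_state()["position"];o=np.zeros((400,800,3),np.uint8)
for i,s in enumerate((a,b)):
    x,y=proj(s,p-[0,0,.1]).astype(int);x=min(max(x,100),540);y=max(y,100);print("off",x-100,y-100,proj(s,p+[.008,0,-.05]))
    o[:,400*i:400*i+400]=cv2.resize(s["image"][y-100:y+100,x-100:x+100],(400,400))
cv2.imwrite("pics/z3.png",o[:,:,::-1])
E
```

```text
(array([ 0.49605407, -0.30777659,  0.21047318]), [0.0007490781983218014, 0.0007490781983215895]) TCP .4863 -.3074 .2651
off 318 115 [422.23506069 205.84177033]
off 143 87 [244.59340072 170.76026585]
```

View pics/z3.png

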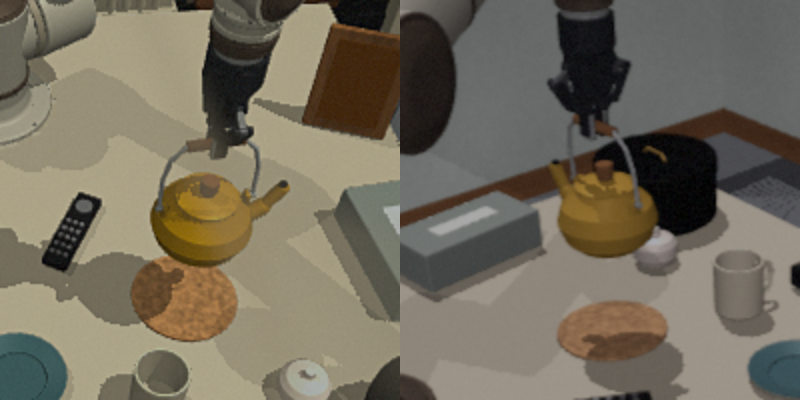

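The pot hangs level over the mat, with the knob at (423,208) in the scene view where about (422,206) was expected. Its axis is about 6 mm off the mat's centre, well inside the tolerance. I'll lower it, slowing near contact.

Converted, -0.004 m is -0.2, 0.11 m is 5.5.

>>> send_path(
  steps=[
    [0.15, -0.05, 0.75, 0, 0, 0],
    [0.15, -0.15, 2, 0, 0, 0],
    [0.15, -0.2, 3.25, 0, 0, 0],
    [0.15, -0.2, 4.5, 0, 0, 0],
    [0.15, -0.2, 5.5, 0, 0, 0],
  ],
  quiet=true,
)

```text
ok
```

>>> send_path(
  steps=[
    [0, 0, 0.6, 0, 0, 0],
    [0, 0, 1.1, 0, 0, 0],
    [0, 0, 1.4, 0, 0, 0],
    [0, 0, 1.55, 0, 0, 0],
    [0, 0, 1.65, 0, 0, 0],
  ],
)

```text
time: 7.9
position: [0.4814, 0.2752, 0.1807]
orientation: [[-0.094, 0.996, 0.001], [0.996, 0.094, 0.0], [0.0, 0.001, -1.0]]
contact_force: [-0.5, 0.3, -8.2]
grip_width: 0.0139
finger_force: 78.9
```

Converted, 0.002 m is 0.1, 0.001 m is 0.05.

>>> send_path(
  steps=[
    [0, 0, 0.05, 0, 0, 0],
    [0, 0, 0.1, 0, 0, 0],
    [0, 0, 0.1, 0, 0, 0],
  ],
)

```text
time: 8.2
position: [0.4813, 0.2751, 0.1784]
orientation: [[-0.094, 0.996, 0.0], [0.996, 0.094, 0.0], [0.0, 0.0, -1.0]]
contact_force: [0.2, -0.3, -7.3]
grip_width: 0.0138
finger_force: 78.9
```

>>> send_path(
  steps=[
    [0, 0, 0.05, 0, 0, 0],
    [0, 0, 0.05, 0, 0, 0],
    [0, 0, 0.05, 0, 0, 0],
  ],
)

```text
time: 8.5
position: [0.4813, 0.2751, 0.178]
orientation: [[-0.094, 0.996, 0.001], [0.996, 0.094, 0.0], [0.0, 0.001, -1.0]]
contact_force: [-2.6, -1.5, 0.2]
grip_width: 0.0134
finger_force: 79.8
```

>>> send_path(
  steps=[
    [0, 0, 0, 0, 0, 0],
    [0, 0, 0, 0, 0, 0],
    [0, 0, 0, 0, 0, 0],
    [0, 0, 0, 0, 0, 0],
    [0, 0, 0, 0, 0, 0],
  ],
  finger_gap=0.06,
  force=20,
)

```text
time: 9.0
position: [0.4813, 0.2751, 0.1773]
orientation: [[-0.094, 0.996, 0.0], [0.996, 0.094, 0.0], [0.0, 0.0, -1.0]]
contact_force: [0.2, 0.4, -0.3]
grip_width: 0.0601
finger_force: 0.0
```

>>> send_path(
  steps=[
    [0, 0, 0, 0, 0, 0],
    [0, 0, 0, 0, 0, 0],
    [0, 0, 0, 0, 0, 0],
    [0, 0, 0, 0, 0, 0],
    [0, 0, 0, 0, 0, 0],
  ],
)

```text
time: 9.5
position: [0.4812, 0.275, 0.1773]
orientation: [[-0.094, 0.996, -0.0], [0.996, 0.094, -0.0], [-0.0, -0.0, -1.0]]
contact_force: [-0.2, 0.4, 0.5]
grip_width: 0.0598
finger_force: 0.0
```

```bash
python3 - <<'E'
from h import *
from cell import manip
a=manip.snapshot("scene");b=manip.snapshot("side");W=manip.snapshot("wrist");pickle.dump((a,b,W),open("d3.pkl","wb"))
for s in(a,b):
    x,y=proj(s,(.49,.275,.127)).astype(int);print((x,y),[(q[0],q[1].round(1),q[2]) for q in blobs(s,(3,100,50),(14,220,255),(x-30,y-40,x+30,y+25))[0]])
E
```

```text
(np.int64(414), np.int64(238)) [(54, array([415. , 239.1]), array([411, 235,   9,  10])), (38, array([412.2, 221.8]), array([405, 219,  15,   6]))]
(np.int64(246), np.int64(216)) [(81, array([243.1, 196.8]), array([235, 192,  18,  11])), (60, array([246.1, 217.1]), array([243, 213,   7,  10])), (17, array([216.8, 179.2]), array([216, 176,   3,   7]))]
```

Released, and the knob sits where the pot should be on the mat. Next I'll fold the handle toward the robot with the far finger, following the arc.

Converted, -0.035 m is -1.75, -0.055 m is -2.75.

>>> send_path(
  steps=[
    [0, -0.75, 0, 0, 0, 0],
    [0, -1.25, 0.05, 0, 0, 0],
    [0, -1.75, 0.15, 0, 0, 0],
    [0, -2.25, 0.3, 0, 0, 0],
    [0, -2.75, 0.5, 0, 0, 0],
  ],
)

```text
time: 10.15
position: [0.4258, 0.2698, 0.1671]
orientation: [[-0.094, 0.996, 0.0], [0.996, 0.094, 0.0], [0.0, 0.0, -1.0]]
contact_force: [-1.0, -0.7, 0.6]
grip_width: 0.06
finger_force: 0.2
```

>>> send_path(
  steps=[
    [0, -0.5, 0.3, 0, 0, 0],
    [0, -1, 0.65, 0, 0, 0],
    [0, -1.5, 1.05, 0, 0, 0],
    [0, -1.9, 1.5, 0, 0, 0],
    [0, -2.2, 1.9, 0, 0, 0],
  ],
)

```text
time: 10.65
position: [0.3817, 0.2656, 0.1286]
orientation: [[-0.094, 0.996, -0.0], [0.996, 0.094, -0.0], [-0.0, -0.0, -1.0]]
contact_force: [0.3, -0.2, 1.2]
grip_width: 0.06
finger_force: 0.2
```

>>> send_path(
  steps=[
    [0, -0.15, 0.25, 0, 0, 0],
    [0, -0.3, 0.45, 0, 0, 0],
    [0, -0.3, 0.45, 0, 0, 0],
  ],
)

```text
time: 10.95
position: [0.3765, 0.2651, 0.1198]
orientation: [[-0.094, 0.996, -0.0], [0.996, 0.094, -0.0], [-0.0, -0.0, -1.0]]
contact_force: [-0.9, 0.1, -0.3]
grip_width: 0.0601
finger_force: 0.0
```

```bash
python3 - <<'E'
from h import *
from cell import manip
a=manip.snapshot("scene");b=manip.snapshot("side");pickle.dump((a,b),open("d4.pkl","wb"))
o=np.zeros((400,800,3),np.uint8)
for i,s in enumerate((a,b)):
    x,y=proj(s,(.45,.275,.127)).astype(int);print("off",x-80,y-80)
    print((x,y),[(q[0],q[1].round(1),q[2]) for q in blobs(s,(3,100,50),(14,220,255),(x-40,y-40,x+40,y+35))[0]])
    o[:,400*i:400*i+400]=cv2.resize(s["image"][y-80:y+80,x-80:x+80],(400,400))
cv2.imwrite("pics/z4.png",o[:,:,::-1])
E
```

```text
off 332 148
(np.int64(412), np.int64(228)) [(51, array([415., 239.]), array([411, 235,   9,   9])), (30, array([399.2, 214.4]), array([395, 213,  10,   4]))]
off 155 140
(np.int64(235), np.int64(220)) [(94, array([220.5, 223.9]), array([211, 218,  20,  13])), (67, array([270.9, 250.2]), array([264, 244,  11,  11])), (59, array([246.1, 217. ]), array([243, 213,   7,  10])), (41, array([225.1, 251.5]), array([222, 247,   8,   8]))]
```

View pics/z4.png

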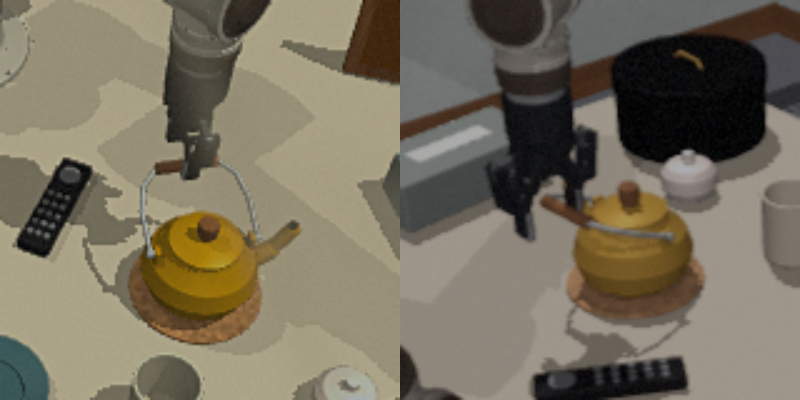

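The handle is folded over toward the robot, with the grip at about (222,225) in the side view. The knob is unmoved at (415,239) in the scene view. I'll estimate the angle.

```bash
python3 - <<'E'
from h import *
a,b=pickle.load(open("d4.pkl","rb"))
k,r=tri([(a,(415,239)),(b,(246.1,217))]);print("knob",k,r)
n=np.array([-.094,.996,0])
for uv in((221,224.5),(222,225),(220.5,224)):
    o,d=ray(b,uv);p=o+d*(n@(k-o))/(n@d);print(p,np.linalg.norm(p-k),(k-p)[0]/.996,p[2]-.092,np.arctan2((k-p)[0]/.996,p[2]-.092))
E
```

```text
knob [0.48969727 0.27612771 0.12398756] [0.00039426825447921296, 0.00039426825447927156]
[0.39671428 0.26735221 0.13750831] 0.0943697947438434 0.09335642374127481 0.04550830908840606 1.1172241408262502
[0.39997857 0.26766028 0.13451052] 0.09072968322603177 0.0900790174046408 0.042510517377434914 1.1298601106781068
[0.39517831 0.26720725 0.13978006] 0.09624350041356029 0.09489855323481527 0.04778005662625737 1.1043641138398999
```

>>> send_path(
  steps=[
    [0, 0.2, -0.5, 0, 0, 0],
    [0, 0.3, -1.75, 0, 0, 0],
    [0, 0.5, -3, 0, 0, 0],
    [0, 0.65, -3, 0, 0, 0],
    [0, 0.65, -3, 0, 0, 0],
  ],
  quiet=true,
)

```text
ok
```

>>> send_path(
  steps=[
    [0, 0.1, 0, 0, 0, 0],
    [0, 0.1, 0, 0, 0, 0],
    [0, 0.1, 0, 0, 0, 0],
    [0, 0.1, 0, 0, 0, 0],
    [0, 0.1, 0, 0, 0, 0],
  ],
  finger_gap=0,
  force=20,
)

```text
time: 12.05
position: [0.3915, 0.2665, 0.1801]
orientation: [[-0.094, 0.996, -0.0], [0.996, 0.094, -0.0], [-0.0, -0.0, -1.0]]
contact_force: [-0.1, -0.1, 0.1]
grip_width: 0.0003
finger_force: 0.0
```

>>> send_path(
  steps=[
    [0, 0, 0.6, 0, 0, 0],
    [0, 0, 1.2, 0, 0, 0],
    [0, 0, 1.5, 0, 0, 0],
    [0, 0, 1.7, 0, 0, 0],
    [0, 0, 1.9, 0, 0, 0],
  ],
)

```text
time: 12.55
position: [0.3915, 0.2666, 0.1419]
orientation: [[-0.094, 0.996, -0.0], [0.996, 0.094, -0.0], [-0.0, -0.0, -1.0]]
contact_force: [-0.4, 0.0, 0.5]
grip_width: -0.0002
finger_force: 0.2
```

>>> send_path(
  steps=[
    [0, 0, 0.2, 0, 0, 0],
    [0, 0, 0.4, 0, 0, 0],
    [0, 0, 0.6, 0, 0, 0],
    [0, 0, 0.75, 0, 0, 0],
  ],
)

```text
time: 12.95
position: [0.3916, 0.2666, 0.127]
orientation: [[-0.094, 0.996, -0.0], [0.996, 0.094, -0.0], [-0.0, -0.0, -1.0]]
contact_force: [0.1, -0.9, -0.1]
grip_width: -0.0
finger_force: 0.2
```

Converted, 0.003 m is 0.15, 0.002 m is 0.1.

>>> send_path(
  steps=[
    [0, 0, 0.1, 0, 0, 0],
    [0, 0, 0.15, 0, 0, 0],
    [0, 0, 0.15, 0, 0, 0],
  ],
)

```text
time: 13.25
position: [0.3916, 0.2666, 0.1242]
orientation: [[-0.094, 0.996, -0.0], [0.996, 0.094, -0.0], [-0.0, -0.0, -1.0]]
contact_force: [-0.5, 0.7, 0.5]
grip_width: -0.0
finger_force: 0.0
```

>>> send_path(
  steps=[
    [0, 0, -1.5, 0, 0, 0],
    [0, 0, -3.5, 0, 0, 0],
    [0, 1, -5, 0, 0, 0],
    [0, 3, -5, 0, 0, 0],
    [0, 5, -5, 0, 0, 0],
  ],
  finger_gap=0.06,
  lines="1,2",
)

```text
time: 13.75
position: [0.4928, 0.2765, 0.2262]
```

```bash
python3 - <<'E'
from h import *
from cell import manip
a=manip.snapshot("scene");b=manip.snapshot("side");w=manip.snapshot("wrist");pickle.dump((a,b,w),open("d5.pkl","wb"))
o=np.zeros((400,800,3),np.uint8)
for i,s in enumerate((a,b)):
    x,y=proj(s,(.45,.275,.127)).astype(int);print("off",x-80,y-80)
    print((x,y),[(q[0],q[1].round(1),q[2]) for q in blobs(s,(3,100,50),(14,220,255),(x-40,y-40,x+40,y+35))[0]])
    o[:,400*i:400*i+400]=cv2.resize(s["image"][y-80:y+80,x-80:x+80],(400,400))
cv2.imwrite("pics/z5.png",o[:,:,::-1])
E
python3 go.py .490 .276 .23 5
```

```text
off 332 148
(np.int64(412), np.int64(228)) [(77, array([403.7, 216.4]), array([393, 213,  24,   8])), (45, array([415.3, 239.4]), array([411, 235,   9,  10]))]
off 155 140
(np.int64(235), np.int64(220)) [(125, array([206.2, 182.1]), array([195, 180,  29,   7])), (95, array([219.2, 231.9]), array([210, 226,  20,  13])), (67, array([270.7, 250.3]), array([264, 243,  11,  12])), (61, array([246.1, 217.2]), array([243, 213,   7,  10])), (42, array([225.3, 251.7]), array([222, 247,  10,   8]))]
shift [ 0.0004 -0.0026 -0.0073] rot [-0.002  0.001  0.005] F [-0.3 -0.5 -0.2] t 13.9
```

View pics/z5.png

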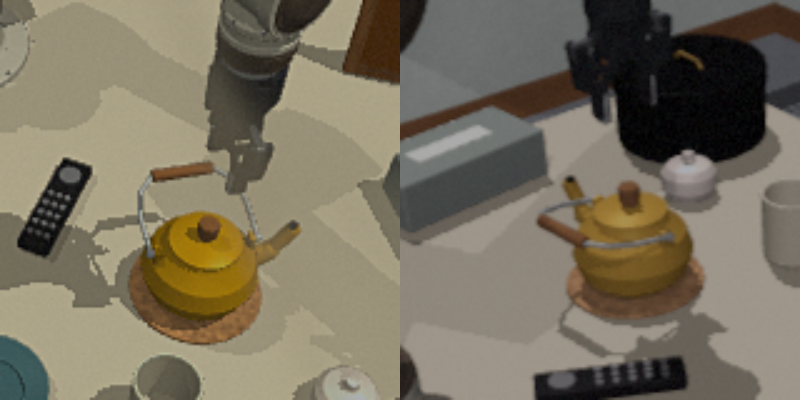

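The grip now shows at (404,216) in the scene view and (219.3,232) in the side view, lower than before, and the pot is upright.

```bash
python3 - <<'E'
from h import *
a,b,w=pickle.load(open("d5.pkl","rb"))
k,r=tri([(a,(415.3,239.3)),(b,(246.1,217.2))]);g,rg=tri([(a,(404.8,216.5)),(b,(219.2,231.9))])
print(k,r,g,rg,np.linalg.norm((k-g)[:2]),np.arctan2(np.linalg.norm((k-g)[:2]),g[2]-.092), proj(w,k))
E
python3 go.py .490 .276 .114 5
```

```text
[0.49014463 0.27704823 0.12285778] [0.00027903929004535364, 0.0002790392900453495] [0.38916809 0.26742935 0.11535209] [0.0009793978202692901, 0.0009793978202692795] 0.10143365133696179 1.344518657911167 [314.38822075 236.80759281]
shift [ 0.0005 -0.0024  0.1087] rot [-0.002  0.001  0.005] F [-0.3 -0.5 -0.2] t 13.9
```

Handle angle is about 1.34 rad. Next I'll take the lid by its knob.

Converted, 0.108 m is 5.4, 0.001 m is 0.05.

>>> send_path(
  steps=[
    [0.05, -0.1, 1.5, 0, 0, 0],
    [0.05, -0.1, 3.25, 0, 0, 0],
    [0.05, -0.1, 4.5, 0, 0, 0],
    [0.05, -0.1, 5.15, 0, 0, 0],
    [0.05, -0.1, 5.4, 0, 0, 0],
  ],
)

```text
time: 14.4
position: [0.4882, 0.2766, 0.1156]
orientation: [[-0.094, 0.996, -0.001], [0.996, 0.094, -0.001], [-0.0, -0.001, -1.0]]
contact_force: [-0.2, -0.9, -0.1]
grip_width: 0.0602
finger_force: 0.0
```

>>> send_path(
  steps=[
    [0, 0, 0, 0, 0, 0],
    [0, 0, 0, 0, 0, 0],
    [0, 0, 0, 0, 0, 0],
    [0, 0, 0, 0, 0, 0],
    [0, 0, 0, 0, 0, 0],
  ],
  finger_gap=0,
  force=30,
)

```text
time: 14.9
position: [0.4897, 0.2772, 0.118]
orientation: [[-0.094, 0.996, 0.002], [0.996, 0.094, 0.001], [0.001, 0.002, -1.0]]
contact_force: [-1.3, -0.8, 6.8]
grip_width: 0.0245
finger_force: 29.6
```

>>> send_path(
  steps=[
    [0, 0, -0.15, 0, 0, 0],
    [0, 0, -0.4, 0, 0, 0],
    [0, 0, -1, 0, 0, 0],
    [0, 0, -2, 0, 0, 0],
    [0, 0, -3, 0, 0, 0],
  ],
)

```text
time: 15.4
position: [0.489, 0.2767, 0.1776]
orientation: [[-0.094, 0.996, -0.0], [0.996, 0.094, -0.0], [-0.0, -0.0, -1.0]]
contact_force: [0.8, -0.2, -1.4]
grip_width: 0.0244
finger_force: 29.6
```

>>> send_path(
  steps=[
    [0, 0, -1, 0, 0, 0],
    [0, 0, -1.5, 0, 0, 0],
    [0, 0, -1.5, 0, 0, 0],
  ],
)

```text
time: 15.7
position: [0.4897, 0.2771, 0.2081]
orientation: [[-0.094, 0.996, 0.002], [0.996, 0.094, 0.001], [0.001, 0.002, -1.0]]
contact_force: [-0.6, 0.9, -1.4]
grip_width: 0.0245
finger_force: 29.6
```

```bash
python3 - <<'E'
from h import *
from cell import manip
a=manip.snapshot("scene");b=manip.snapshot("side");pickle.dump((a,b),open("d6.pkl","wb"))
o=np.zeros((400,800,3),np.uint8)
for i,s in enumerate((a,b)):
    x,y=proj(s,(.49,.275,.16)).astype(int);print("off",x-80,y-80)
    o[:,400*i:400*i+400]=cv2.resize(s["image"][y-80:y+80,x-80:x+80],(400,400))
cv2.imwrite("pics/z6.png",o[:,:,::-1])
E
python3 go.py .6177 -.0048 .2 5
```

```text
off 336 151
off 165 126
shift [-0.2924  0.1016  0.0058] rot [-0.     0.     0.007] F [-0.5 -0.8 -2.1] t 15.8
```

View pics/z6.png

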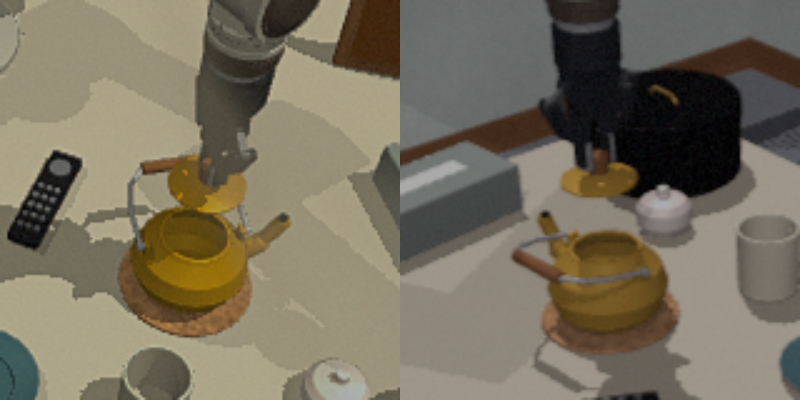

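The lid hangs level under the fingers, at about (409,224) in the scene view, and the pot and handle stayed put. I'll carry it to the saucer.

Careful with the scale: shifts go in units of 20 mm and turns go in units of 0.25 rad. That gives: -0.175 m is -8.75, -0.135 m is -6.75.

>>> send_path(
  steps=[
    [-1, 0.35, 0, 0, 0, 0],
    [-2.75, 0.95, 0, 0, 0, 0],
    [-4.75, 1.65, 0, 0, 0, 0],
    [-6.75, 2.35, 0, 0, 0, 0],
    [-8.75, 3.05, 0, 0, 0, 0],
  ],
  quiet=true,
)

```text
ok
```

>>> send_path(
  steps=[
    [-2, 0.7, 0, 0, 0, 0],
    [-4, 1.35, 0, 0, 0, 0],
    [-5.25, 1.8, 0, 0, 0, 0],
    [-5.85, 2, 0, 0, 0, 0],
    [-5.85, 2, 0, 0, 0, 0],
  ],
)

```text
time: 16.8
position: [0.617, -0.0056, 0.2049]
orientation: [[-0.092, 0.996, -0.002], [0.996, 0.092, -0.0], [0.0, -0.002, -1.0]]
contact_force: [-0.3, 0.5, -1.1]
grip_width: 0.0248
finger_force: 29.6
```

>>> send_path(
  steps=[
    [0, 0, 0, 0, 0, 0],
    [0, 0, 0, 0, 0, 0],
  ],
  lines="1,2",
)

```text
time: 17.0
position: [0.6167, -0.0032, 0.2063]
```

```bash
python3 go.py .6177 -.0048 .07 5
python3 - <<'E'
from h import *
from cell import manip
a=manip.snapshot("scene");b=manip.snapshot("side");pickle.dump((a,b),open("d7.pkl","wb"))
p=manip.read_state()["position"]
for s,bx in((a,(295,275,360,330)),(b,(305,250,378,295))): print("saucer",ellplane(s,(88,80,30),(105,255,255),bx,.016))
# lid flange as seen: yellow ellipse on plane at its height
for s in(a,b):
    x,y=proj(s,p-[0,0,.016]).astype(int);print("lid",ellplane(s,(17,140,60),(28,255,255),(x-45,y-35,x+45,y+35),p[2]-.016),p)
E
```

```text
shift [-0.0018  0.0009  0.1363] rot [-0.    -0.     0.008] F [ 0.7 -0.1 -0.7] t 17.0
saucer (0.6183544397354126, -0.004796831402927637, 0.07287799566984177)
saucer (0.6166548728942871, -0.005060994997620583, 0.07108131796121597)
lid (0.6168588995933533, -0.0054902201518416405, 0.045069191604852676) [ 0.61672036 -0.00321196  0.20647056]
lid (0.6145051121711731, -0.00812520645558834, 0.046424586325883865) [ 0.61672036 -0.00321196  0.20647056]
```

The lid is centred over the saucer, and its flange measures a 45–46 mm radius, as given, at the assumed height. I'll lower it.

Converted, 0.13 m is 6.5, 0.11 m is 5.5.

>>> send_path(
  steps=[
    [0, 0, 1, 0, 0, 0],
    [0, 0, 2.5, 0, 0, 0],
    [0, 0, 4, 0, 0, 0],
    [0, 0, 5.5, 0, 0, 0],
    [0, 0, 6.5, 0, 0, 0],
  ],
  quiet=true,
)

```text
ok
```

>>> send_path(
  steps=[
    [0, 0, 0.7, 0, 0, 0],
    [0, 0, 1.3, 0, 0, 0],
    [0, 0, 1.7, 0, 0, 0],
    [0, 0, 1.95, 0, 0, 0],
    [0, 0, 2.05, 0, 0, 0],
  ],
)

```text
time: 18.1
position: [0.6172, -0.0044, 0.0353]
orientation: [[-0.094, 0.996, 0.0], [0.996, 0.094, -0.0], [-0.0, 0.0, -1.0]]
contact_force: [-0.7, -1.1, -1.1]
grip_width: 0.0248
finger_force: 29.6
```

>>> send_path(
  steps=[
    [0, 0, 0.05, 0, 0, 0],
    [0, 0, 0.1, 0, 0, 0],
    [0, 0, 0.1, 0, 0, 0],
  ],
)

```text
time: 18.4
position: [0.6173, -0.0045, 0.0336]
orientation: [[-0.094, 0.996, 0.001], [0.996, 0.094, 0.0], [-0.0, 0.001, -1.0]]
contact_force: [-0.1, -0.0, -1.4]
grip_width: 0.0245
finger_force: 29.6
```

Converted, 0.002 m is 0.1, 0.001 m is 0.05.

>>> send_path(
  steps=[
    [0, 0, 0.05, 0, 0, 0],
    [0, 0, 0.1, 0, 0, 0],
    [0, 0, 0.1, 0, 0, 0],
  ],
)

```text
time: 18.7
position: [0.617, -0.0044, 0.0311]
orientation: [[-0.094, 0.996, -0.0], [0.996, 0.094, 0.0], [0.0, -0.0, -1.0]]
contact_force: [0.3, -0.2, -0.1]
grip_width: 0.0245
finger_force: 29.6
```

>>> send_path(
  steps=[
    [0, 0, 0.05, 0, 0, 0],
    [0, 0, 0.075, 0, 0, 0],
    [0, 0, 0.075, 0, 0, 0],
  ],
)

```text
time: 19.0
position: [0.6171, -0.0045, 0.0301]
orientation: [[-0.094, 0.996, 0.0], [0.996, 0.094, -0.0], [-0.0, 0.0, -1.0]]
contact_force: [-1.4, -0.6, 3.3]
grip_width: 0.0244
finger_force: 30.0
```

Contact at the expected height. I'll let go, rise and check.

>>> send_path(
  steps=[
    [0, 0, 0, 0, 0, 0],
    [0, 0, 0, 0, 0, 0],
    [0, 0, 0, 0, 0, 0],
    [0, 0, 0, 0, 0, 0],
    [0, 0, 0, 0, 0, 0],
  ],
  finger_gap=0.06,
  lines="1,2",
)

```text
time: 19.5
position: [0.6171, -0.0044, 0.0297]
```

>>> send_path(
  steps=[
    [0, 0, -0.5, 0, 0, 0],
    [0, 0, -2, 0, 0, 0],
    [0, 0, -4, 0, 0, 0],
    [0, 0, -6, 0, 0, 0],
    [0, 0, -7.5, 0, 0, 0],
  ],
  lines="1,2",
)

```text
time: 20.0
position: [0.6173, -0.0045, 0.1836]
```

>>> send_path(
  steps=[
    [0, 0, -2, 0, 0, 0],
    [0, -2, -2.5, 0, 0, 0],
    [0, -4, -2.5, 0, 0, 0],
    [0, -6, -2.5, 0, 0, 0],
    [0, -7, -2.5, 0, 0, 0],
  ],
)

```text
time: 20.5
position: [0.4753, -0.0178, 0.2312]
orientation: [[-0.094, 0.996, 0.001], [0.996, 0.094, -0.0], [-0.0, 0.001, -1.0]]
contact_force: [1.0, -0.3, 1.4]
grip_width: 0.0597
finger_force: 0.0
```

>>> send_path(
  steps=[
    [0, 0, 0, 0, 0, 0],
    [0, 0, 0, 0, 0, 0],
    [0, 0, 0, 0, 0, 0],
  ],
  lines="1,2",
)

```text
time: 20.8
position: [0.4784, -0.0175, 0.23]
```

```bash
python3 - <<'E'
from h import *
from cell import manip
a=manip.snapshot("scene");b=manip.snapshot("side")
o=np.zeros((400,800,3),np.uint8);o[:,:400]=cv2.resize(a["image"][180:380,270:470],(400,400));o[:,400:]=cv2.resize(b["image"][170:370,190:390],(400,400))
cv2.imwrite("pics/z7.png",o[:,:,::-1])
for s in(a,b):
    x,y=proj(s,(.6177,-.005,.015)).astype(int);print("lid",ellplane(s,(17,140,60),(28,255,255),(x-35,y-25,x+35,y+25),.015))
    x,y=proj(s,(.6177,-.005,.039)).astype(int);print((x,y),blobs(s,(3,100,50),(14,220,255),(x-12,y-12,x+12,y+12))[0])
E
```

```text
lid (0.6171098351478577, -0.00643187714740634, 0.04573853313922882)
(np.int64(326), np.int64(297)) [(53, array([325.66037736, 297.32075472]), array([322, 293,   8,  10]))]
lid (0.6133177876472473, -0.007977478206157684, 0.04513329267501831)
(np.int64(342), np.int64(263)) [(66, array([342.43939394, 264.95454545]), array([339, 261,   8,  10]))]
```

View pics/z7.png

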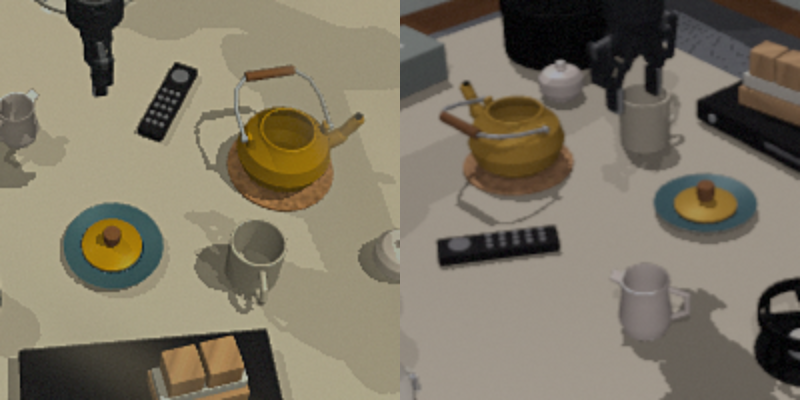

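The lid lies flat, knob up and centred in the saucer at (326,303) in the scene view. The pot stands on the mat with its handle folded, and the gripper is clear.

```bash
python3 -c "
from cell import manip
print(manip.finish_job())"
```

```text
the job is handed in; nothing more can be done
None
```

The job is handed in at about 21 s of the 72 s, with no verdict returned: in the last pictures the teapot stands on the cork mat with its handle folded to about 1.34 rad, and the lid lies flat, knob up, in the saucer.

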